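# Carry on a lead shield wall in running bond

### The arm

A 7-joint arm with a two-finger parallel gripper is mounted at the origin on the work surface. World frame = base frame: x ahead of the robot, y to its left, z up, the work surface at z = 0. Lengths are in m, angles in rad, forces in N, time in s.
With the tool pointing down it reaches from about 0.425 to 0.925 m from the base axis. Payload 6.8 kg.
Tool frame: the origin (TCP) lies between the finger pads; the fingertips stand 22 mm ahead of it and the grasp point (between the pads) lies 3 mm ahead of it; z points along the fingers, y is the direction in which the jaws open and shut (so a half turn about z gives the same grasp; the last joint's range is limited). The gripper opens to 85 mm and grips with 20 to 120 N. Pads are 22 mm wide; open, the fingers measure 114 mm over their backs; the gripper's body (76 mm by 85 mm) begins 54 mm behind the grasp point. The pads swing forward as they close: fully open they stand 13 mm farther back than shut.
Start: joints at [-1.355, 0.477, 0.022, 1.555, -0.011, 1.109, -0.083], TCP at [0.215, 0.64, 0.253] pointing down, gripper open.
Joint ranges: [-2.96, 2.96], [-0.34, 2.1], [-1.41, 1.46], [0.24, 2.44], [-1.37, 4.51], [0.17, 1.92], [-2.96, 2.96]. Speed limits (rad/s): [2.39, 2.39, 3.14, 3.14, 3.14, 3.14, 3.14].

### API

Orientations are given as a unit quaternion [w, x, y, z].
In Python, from station import bot gives the robot as it stands. The module is installed in compiled form; this text tells all that it offers.
- The arm moves only by the tool drive_tool, never from a script. Its argument "series" is one flat list of numbers, 7 for each row, row after row: the opening, from -1 (shut) to 1 (fully open), then the shift along the tool's x, y, z in mm, then the turn, a rotation vector about the tool's x, y, z in rad. In form: [jaw, x, y, z, wx, wy, wz, jaw, x, y, z, wx, wy, wz, ...]. A call has 1 to 12 rows; each row shifts and turns the commanded pose from where the row before left it, along the tool's axes as they then stand; what a row does not reach is not made up. A row lasts 1/8 s, in which the tool goes at most 62.5 mm and 10.7 degrees, less where a joint would pass 70% of its speed; a pose out of reach is approached as far as the arm can. A call with a gripper value outside its range is refused whole. The fingers move at their own pace and stop on an object; "force" is the grip in N (left out, the last holds). Time passes only in rows, so rows that do not move let the fingers close. It gives the time, the measured TCP pose, the force and the opening at its end, in the units of the state.
- bot.get_obs(): the state, without advancing time (a new reading comes with each control period).
- bot.read_camera(name): name is "scene" or "side" or "wrist"; returns a dict with "pixels" (384x512x3 uint8, blue, green, red), "camera_matrix" (3x3 intrinsics, pixels), "rvec" (rotation vector, rad) and "tvec" (3), from world to camera coordinates, as OpenCV has them. Camera axes: x right, y down, z forward; pixel columns grow to the right and rows downward; lengths in m; the calibration is good to about 2 mm. A picture is of the moment at which its call begins. There is no depth.
- bot.hand_in(): hands the job in, once; it reports no verdict.
The state is a dict: "t": time; "q": joint angles; "joint_vel": joint speeds; "joint_torque": joint torques, N m; "eef_pos": TCP position; "tool_rot": TCP orientation; "contact_force": force on the tool from outside, world axes, zero at the start; "torque": the same for the moment, N m; "gripper_width": opening from 0.0 (shut) to 1.0 (fully open).
Only numpy, scipy, OpenCV 4.12 (cv2) and the standard library are available. Lean on these libraries where they do the work, as an engineer would, in place of code of your own. Each camera call takes 0.05 s, during which the arm holds its last target. There are 200 camera calls.

### The job

Carry on the little lead shield wall in front of the source pot in running bond: with the two full-length bricks from the steel rack, first lay the next brick of the second course on the right of the one already there, end tight against it and faces flush, then lay the other in the third course squarely over the joint between those two. Set each brick down gently without dropping it, do not shift the bricks already laid, and leave the half brick in the rack, the pot and the tube rack where they are.

Things in the scene. Friction and masses are not known exactly. Their poses are not given: they have to be found in the camera images.
- tray_mid (a point): fixed shallow stainless spill tray, 170 (x) x 230 (y) mm, rim 12 mm high, floor 3 mm thick; the point is the middle of its floor's upper side. Its y axis runs along the lead wall. The wall is one brick thick (30 mm) and stands 35 mm to the robot's side (-x of the tray) of this point
- base_left_mid (a point): full lead brick 60 x 30 x 35 mm (0.69 kg), plain dull grey; the point is its centre, half-way up; its x axis runs along its 60 mm length, z up; loose. Already laid: first course, left (+y of the tray); length along the tray's y, standing on the tray floor; do not shift
- base_centre_mid (a point): full lead brick 60 x 30 x 35 mm (0.69 kg), plain dull grey; the point is its centre, half-way up; its x axis runs along its 60 mm length, z up; loose. Already laid: first course, centre, under the middle of the finished wall, 0.5 mm from its neighbours; do not shift
- base_right_mid (a point): full lead brick 60 x 30 x 35 mm (0.69 kg), plain dull grey; the point is its centre, half-way up; its x axis runs along its 60 mm length, z up; loose. Already laid: first course, right (-y of the tray); do not shift
- second_left_mid (a point): full lead brick 60 x 30 x 35 mm (0.69 kg), plain dull grey; the point is its centre, half-way up; its x axis runs along its 60 mm length, z up; loose. Already laid: second course, straddling the joint between the left and centre bricks of the first course. Its own x axis points to the left (+y of the tray); the next brick of this course belongs against its other (right, -x) end, and the third-course brick is centred above the joint between the two, 35 mm higher
- brick_1_mid (a point): full lead brick 60 x 30 x 35 mm (0.69 kg), plain dull grey; the point is its centre, half-way up; its x axis runs along its 60 mm length, z up; loose. Stock, starts in the rack, bottom on its deck
- brick_2_mid (a point): full lead brick 60 x 30 x 35 mm (0.69 kg), plain dull grey; the point is its centre, half-way up; its x axis runs along its 60 mm length, z up; loose. Stock, starts in the rack, bottom on its deck
- rack_mid (a point): fixed low steel brick rack; the point is the middle of the upper side of its deck, which is 20 mm above the bench, 44 mm wide (x) and 102 mm long (y). Two full bricks and the half brick lie on it side by side, in any order, in a row along its y (places 31 mm apart, 1 mm gaps) between two upright end cheeks 24 mm higher than the deck. The full bricks point along the rack's x and their ends overhang the deck by 8 mm, so there they can be gripped only by their ends (60 mm apart)
- pot: small round lead source pot with lid and knob, 50 mm dia, 50 mm high, loose in the tray behind the wall; leave alone; origin under its centre
- half_brick_mid (a point): half brick of lead, 30 x 30 x 35 mm, plain dull grey like the others (0.34 kg), the third block in the rack's row: leave it there; the point is its centre
- tube_rack: flat blue tube rack, 84 x 124 x 34 mm, loose on the bench straight ahead of the robot, beyond x = 0.59 m; leave alone; origin under its centre. The bench this side of it, between the tray and the rack, is clear for 100 mm or more
Mind the look-alikes: they are no part of the job. What is shaped like the part that bears brick_2_mid but green or yellow is not meant.

How it is judged:
On the way:
1. a full brick lies in the second course, tight against the one already there (((x of brick_1_mid in the frame of second_left_mid between -0.065 and -0.057 m and y of brick_1_mid in the frame of second_left_mid between -0.006 and 0.006 m and z of brick_1_mid in the frame of second_left_mid between -0.004 and 0.004 m and angle between the x axis of brick_1_mid and the x axis of second_left_mid, either way round below 0.1 rad and angle between brick_1_mid's own z axis and vertical below 0.08 rad and linear speed of brick_1 below 0.02 m/s and angular speed of brick_1 below 0.2 rad/s) or (x of brick_2_mid in the frame of second_left_mid between -0.065 and -0.057 m and y of brick_2_mid in the frame of second_left_mid between -0.006 and 0.006 m and z of brick_2_mid in the frame of second_left_mid between -0.004 and 0.004 m and angle between the x axis of brick_2_mid and the x axis of second_left_mid, either way round below 0.1 rad and angle between brick_2_mid's own z axis and vertical below 0.08 rad and linear speed of brick_2 below 0.02 m/s and angular speed of brick_2 below 0.2 rad/s))), for 0.2 s.
At the end, for the whole second after the job is handed in: Second-course brick: end gap at most 5 mm, faces flush within 6 mm. Third-course brick: over the joint within 8 mm. Both square within 0.1 rad, level, at rest; the four laid bricks within 8 mm of their start; pot, half brick and tube rack not pushed over 25 mm (distance of each of base_left_mid, base_centre_mid, base_right_mid, second_left_mid from where it was at the start of the episode below 0.008 m and ((x of brick_1_mid in the frame of second_left_mid between -0.065 and -0.057 m and y of brick_1_mid in the frame of second_left_mid between -0.006 and 0.006 m and z of brick_1_mid in the frame of second_left_mid between -0.004 and 0.004 m and angle between the x axis of each of brick_1_mid, brick_2_mid and the x axis of second_left_mid, either way round below 0.1 rad and angle between each of brick_1_mid, brick_2_mid's own z axis and vertical below 0.08 rad and x of brick_2_mid in the frame of second_left_mid between -0.038 and -0.022 m and y of brick_2_mid in the frame of second_left_mid between -0.008 and 0.008 m and z of brick_2_mid in the frame of second_left_mid between 0.031 and 0.039 m and linear speed of each of brick_1, brick_2 below 0.02 m/s and angular speed of each of brick_1, brick_2 below 0.2 rad/s) or (x of brick_2_mid in the frame of second_left_mid between -0.065 and -0.057 m and y of brick_2_mid in the frame of second_left_mid between -0.006 and 0.006 m and z of brick_2_mid in the frame of second_left_mid between -0.004 and 0.004 m and angle between the x axis of each of brick_2_mid, brick_1_mid and the x axis of second_left_mid, either way round below 0.1 rad and angle between each of brick_2_mid, brick_1_mid's own z axis and vertical below 0.08 rad and x of brick_1_mid in the frame of second_left_mid between -0.038 and -0.022 m and y of brick_1_mid in the frame of second_left_mid between -0.008 and 0.008 m and z of brick_1_mid in the frame of second_left_mid between 0.031 and 0.039 m and linear speed of each of brick_2, brick_1 below 0.02 m/s and angular speed of each of brick_2, brick_1 below 0.2 rad/s))); the robot touches nothing.
It fails at once if a laid brick is shifted by more than 15 mm (distance of any of base_left_mid, base_centre_mid, base_right_mid, second_left_mid from where it was at the start of the episode above 0.015 m).
It fails at once if a brick is dropped (falls free for more than about 10 mm) ((linear speed of brick_1 above 0.45 m/s and contact force between the fingers and brick_1 below 0.1 N) or (linear speed of brick_2 above 0.45 m/s and contact force between the fingers and brick_2 below 0.1 N)).
It fails at once if the pot, the half brick or the tube rack is pushed more than 25 mm (distance of any of pot, half_brick_mid, tube_rack from where it was at the start of the episode above 0.025 m).
It also fails if it takes over 72 s, if anything falls off the work surface, if the arm or the gripper's body presses on something with over 40 N, if the wrist force passes 120 N, or if a joint passes its speed limit or range.

## Working session

There is one attempt and no reset: what is moved stays moved. The work goes in short steps, Python scripts to look and compute and a tool call to move; the robot and the scene stay as the last step left them, time stands still between calls to the robot, and variables do not carry over. Pictures are saved under pics/ and viewed, about 8 in all and at most 12, crops included, and the job is handed in when it is done.

Besides the shell and the picture viewer there is one more tool, called after "Emit:" as name(argument=value, ...) on one line, values as JSON. drive_tool: Moves the arm, as the interface text tells. Its arguments: {"type":"object","properties":{"series":{"type":"array"},"force":{"type":"number"}},"required":["series"]}

```bash
mkdir -p pics; cat > h.py <<'E'
import numpy as np, cv2
from scipy.spatial.transform import Rotation as R
from station import bot
def shot(n,fn):
    c=bot.read_camera(n); cv2.imwrite('pics/'+fn+'.png',c['pixels']); np.savez('pics/'+fn+'.npz',**c); return c
def ld(fn): return np.load('pics/'+fn+'.npz')
def proj(c,P): return cv2.projectPoints(np.array(P,float).reshape(-1,3),c['rvec'],c['tvec'],c['camera_matrix'],None)[0].reshape(-1,2)
def onz(c,uv,z):
    Rm=cv2.Rodrigues(c['rvec'])[0]; o=-Rm.T@np.ravel(c['tvec'])
    uv=np.array(uv,float).reshape(-1,2)
    d=(Rm.T@np.linalg.inv(c['camera_matrix'])@np.c_[uv,np.ones(len(uv))].T).T
    return o+d*((np.ravel(z)-o[2])/d[:,2])[:,None]
def crop(fn,x0,y0,x1,y1,s,out):
    im=cv2.imread('pics/'+fn+'.png')[y0:y1,x0:x1]; cv2.imwrite('pics/'+out+'.png',cv2.resize(im,None,fx=s,fy=s,interpolation=cv2.INTER_CUBIC))
E
python3 - <<'E'
from h import *
np.set_printoptions(precision=4,suppress=True)
a=[shot(n,n+'0') for n in('scene','side','wrist')]
for c in a:
    Rm=cv2.Rodrigues(c['rvec'])[0];print(-Rm.T@np.ravel(c['tvec']),Rm[2],c['camera_matrix'][0,0])
o=bot.get_obs();print(o)
cv2.imwrite('pics/both.png',cv2.resize(np.vstack([a[0]['pixels'],a[1]['pixels']]),None,fx=.78,fy=.78))
E
```

```text
[1.1427 0.0895 0.6751] [-0.6649 -0.0808 -0.7426] 377.0903579862739
[0.4512 0.7151 0.6851] [ 0.1365 -0.7639 -0.6307] 372.24792206362156
[0.1419 0.6647 0.3739] [ 0.2858 -0.0976 -0.9533] 324.73203457171047
{'t': 0.15, 'q': array([-1.3551,  0.4776,  0.0223,  1.5562, -0.0115,  1.1093, -0.0831]), 'joint_vel': array([-0.001 , -0.0011,  0.0001, -0.0045, -0.0022,  0.0003, -0.001 ]), 'joint_torque': array([  0.0025, -59.6925,   1.6099, -28.1491,   0.0126,   0.0066,
        -0.    ]), 'eef_pos': array([0.2147, 0.6395, 0.2526]), 'tool_rot': array([-0.0001,  0.1612,  0.9869, -0.0007]), 'contact_force': array([ 0.473 , -0.6569, -0.3597]), 'torque': array([ 0.0283, -0.0306, -0.019 ]), 'gripper_width': 0.997279950199834}
```

View pics/scene0.png

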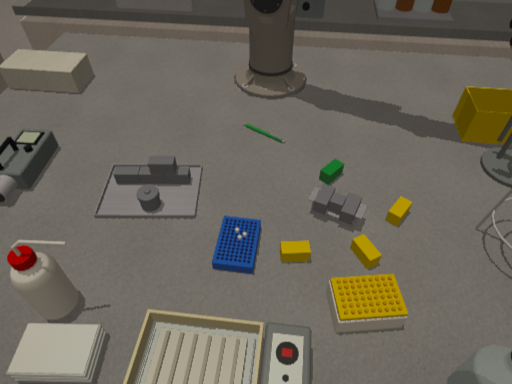

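View pics/side0.png

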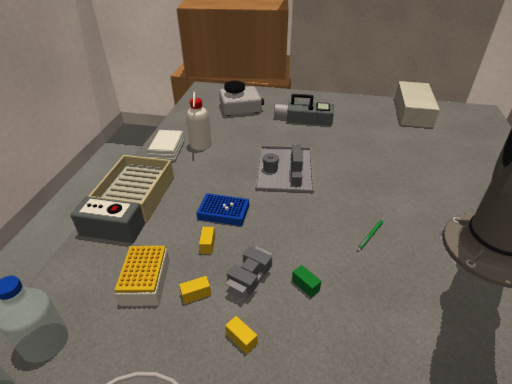

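The scene shows the tray and wall at (150,180), and the steel rack with its grey bricks at (338,203). The look-alikes are green (332,170) and yellow (399,210), (366,250) and (295,251). In the side view the rack is at (250,272) and the wall at (297,165). Next I'll take close crops.

```bash
python3 - <<'E'
from h import *
s=cv2.imread('pics/scene0.png');d=cv2.imread('pics/side0.png')
f=lambda im,x,y,w,h,k:cv2.resize(im[y:y+h,x:x+w],None,fx=k,fy=k,interpolation=cv2.INTER_CUBIC)
# top: scene tray(x90..210,y148..223) side tray ; bottom racks, each 400x300
A=np.hstack([f(s,95,150,114,84,3.5),f(d,245,135,80,60,5)[:294,:400]])
B=np.hstack([f(s,300,176,80,60,5),f(d,215,240,70,60,5)])
A=np.pad(A,((0,0),(0,800-A.shape[1]),(0,0)));B=np.pad(B,((0,0),(0,800-B.shape[1]),(0,0)))
cv2.imwrite('pics/c1.png',np.vstack([A,B]))
E
```

```text
(no output)
```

View pics/c1.png

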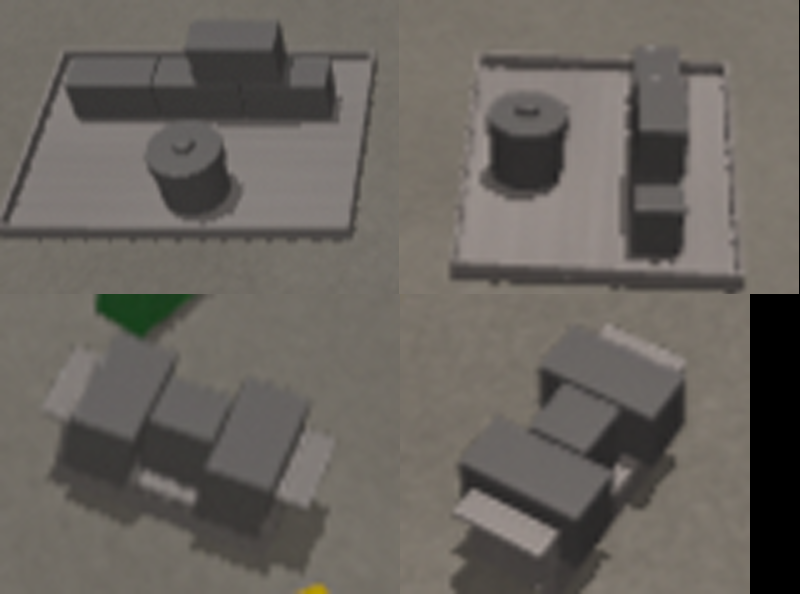

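```bash
cat > m.py <<'E'
from h import *
np.set_printoptions(precision=4,suppress=True)
from scipy.optimize import least_squares
def fit(obs,L,W,z):
    # obs: list of (cam, 4 corner uv) ; tries all start yaws ; model x along L
    P0=np.array([onz(c,uv,z)[:,:2].mean(0) for c,uv in obs]); out=None
    def pts(p):
        a=np.array([[L,W],[-L,W],[-L,-W],[L,-W]])/2; r=np.array([[np.cos(p[2]),-np.sin(p[2])],[np.sin(p[2]),np.cos(p[2])]])
        return np.c_[a@r.T+p[:2],np.full(4,z)]
    def res(p):
        e=[]
        for c,uv in obs:
            q=proj(c,pts(p)); D=np.linalg.norm(q[:,None]-np.array(uv)[None],axis=2)
            e+=list((q-np.array(uv)[D.argmin(1)]).ravel())
        return np.array(e)
    for y in np.arange(-1.5,1.6,.25):
        s=least_squares(res,[*P0.mean(0),y],x_scale=[.01,.01,.1])
        if out is None or s.cost<out.cost: out=s
    print('pos',out.x[:2],'yaw',out.x[2],'rms px',np.sqrt(2*out.cost/(4*len(obs))),'per cam',P0.ravel()); return out.x
E
python3 - <<'E'
from m import *
s,d=ld('scene0'),ld('side0')
S=lambda p:np.array(p)/5+[300,176-294/5]
D=lambda p:(np.array(p)-[400,294])/5+[215,240]
TS=lambda p:np.array(p)/3.5+[95,150]
TD=lambda p:(np.array(p)-[399,0])/5+[245,135]
fit([(s,S([(113,333),(178,350),(137,437),(73,417)])),(d,D([(572,325),(684,374),(653,418),(540,369)]))],.06,.03,.055)
fit([(s,S([(243,379),(310,400),(272,485),(207,460)])),(d,D([(500,415),(610,475),(575,520),(458,458)]))],.06,.03,.055)
fit([(s,TS([(193,22),(278,22),(285,52),(187,52)])),(d,TD([(635,47),(680,47),(688,130),(636,122)]))],.06,.03,.073)
print(onz(s,TS([(66,54),(376,55),(354,233),(2,233)]),.012))
print(onz(d,TD([(480,60),(727,70),(742,280),(452,268)]),.012))
E
```

```text
pos [0.5579 0.1747] yaw -0.32100345539835623 rms px 0.7665700677946562 per cam [0.5593 0.1753 0.5572 0.1738]
pos [0.5794 0.2322] yaw -0.36809148328569996 rms px 1.028189030508654 per cam [0.5802 0.2327 0.5791 0.2314]
pos [ 0.5127 -0.2119] yaw 1.7378206628786672 rms px 3.3670586580373647 per cam [ 0.5155 -0.2075  0.513  -0.2316]
[[ 0.4851 -0.3555  0.012 ]
 [ 0.4586 -0.1302  0.012 ]
 [ 0.6246 -0.1084  0.012 ]
 [ 0.6522 -0.3341  0.012 ]]
[[ 0.6413 -0.3347  0.012 ]
 [ 0.4769 -0.3528  0.012 ]
 [ 0.4509 -0.1307  0.012 ]
 [ 0.617  -0.1111  0.012 ]]
```

```bash
cat >> h.py <<'E'
def pose():
    o=bot.get_obs(); y=R.from_quat(o['tool_rot'],scalar_first=True).as_matrix()[:,1]
    return o['eef_pos'],np.arctan2(y[1],y[0]),o
def plan(target,yaw,n,jaw,start=None):
    """n equal rows from the present pose to target TCP, jaw-axis yaw"""
    p,y0,_=pose() if start is None else (*start,0)
    p=np.array(p);dy=(yaw-y0+np.pi/2)%np.pi-np.pi/2; d=(np.array(target)-p)/n
    for i in range(n):
        y=y0+dy*i/n; tx=np.array([-np.sin(y),np.cos(y),0]);ty=np.array([np.cos(y),np.sin(y),0])
        print([jaw,*np.round(1000*np.array([d@tx,d@ty,-d[2]]),1),0,0,round(-dy/n,4)])
    print('mm/row',1000*np.linalg.norm(d),'deg/row',np.degrees(dy/n))
E
python3 - <<'E'
from h import *
s=ld('scene0')
print(onz(s,[(456,122),(486,141),(500,178)],0), onz(s,[(470,88)],.1), proj(s,[.215,.64,.25]))
# pot lid centre, on z=.053
print(onz(s,[95+185/3.5,150+150/3.5],.053), onz(ld('side0'),[245+(528-399)/5,135+113/5],.053))
plan([.57,.2,.23],-.35,13,1)
E
```

```text
[[0.17201636 0.5652569  0.        ]
 [0.25178171 0.62802528 0.        ]
 [0.39900321 0.62165302 0.        ]] [[0.15040928 0.5694883  0.1       ]] [[535.10105692  48.62308878]]
[[ 0.60272793 -0.21911661  0.053     ]] [[ 0.59035983 -0.21718612  0.053     ]]
[1, np.float64(-36.7), np.float64(-23.4), np.float64(1.7), 0, 0, np.float64(-0.1188)]
[1, np.float64(-33.6), np.float64(-27.5), np.float64(1.7), 0, 0, np.float64(-0.1188)]
[1, np.float64(-30.1), np.float64(-31.3), np.float64(1.7), 0, 0, np.float64(-0.1188)]
[1, np.float64(-26.2), np.float64(-34.7), np.float64(1.7), 0, 0, np.float64(-0.1188)]
[1, np.float64(-21.9), np.float64(-37.5), np.float64(1.7), 0, 0, np.float64(-0.1188)]
[1, np.float64(-17.3), np.float64(-39.9), np.float64(1.7), 0, 0, np.float64(-0.1188)]
[1, np.float64(-12.5), np.float64(-41.7), np.float64(1.7), 0, 0, np.float64(-0.1188)]
[1, np.float64(-7.4), np.float64(-42.8), np.float64(1.7), 0, 0, np.float64(-0.1188)]
[1, np.float64(-2.3), np.float64(-43.4), np.float64(1.7), 0, 0, np.float64(-0.1188)]
[1, np.float64(2.9), np.float64(-43.4), np.float64(1.7), 0, 0, np.float64(-0.1188)]
[1, np.float64(8.0), np.float64(-42.7), np.float64(1.7), 0, 0, np.float64(-0.1188)]
[1, np.float64(13.0), np.float64(-41.5), np.float64(1.7), 0, 0, np.float64(-0.1188)]
[1, np.float64(17.8), np.float64(-39.7), np.float64(1.7), 0, 0, np.float64(-0.1188)]
mm/row 43.51201817929122 deg/row 6.8077470273571405
```

```bash
sed -i 's/dy=(yaw-y0+np.pi\/2)%np.pi-np.pi\/2/dy=yaw-y0/; s/print(\[jaw,\*np.round(1000\*np.array(\[d@tx,d@ty,-d\[2\]\]),1),0,0,round(-dy\/n,4)\])/print(jaw,*[float(v) for v in np.round(1000*np.array([d@tx,d@ty,-d[2]]),1)],0,0,round(float(-dy\/n),4),sep=",",end=",\\n")/' h.py
python3 - <<'E'
from h import *
p,y,_=pose();print(p,y)
plan([.27,.46,.25],y,4,1)
plan([.57,.2,.23],-.35,12,1,([.27,.46,.25],y))
E
```

```text
[0.21465152 0.63952886 0.25255701] 1.2469638500766913
1,-27.4,-38.1,0.6,0,0,-0.0,
1,-27.4,-38.1,0.6,0,0,-0.0,
1,-27.4,-38.1,0.6,0,0,-0.0,
1,-27.4,-38.1,0.6,0,0,-0.0,
mm/row 46.97113685581606 deg/row 0.0
1,-30.6,-12.6,1.7,0,0,0.1331,
1,-32.0,-8.4,1.7,0,0,0.1331,
1,-32.8,-4.1,1.7,0,0,0.1331,
1,-33.1,0.3,1.7,0,0,0.1331,
1,-32.7,4.7,1.7,0,0,0.1331,
1,-31.8,9.0,1.7,0,0,0.1331,
1,-30.4,13.1,1.7,0,0,0.1331,
1,-28.4,17.0,1.7,0,0,0.1331,
1,-25.8,20.7,1.7,0,0,0.1331,
1,-22.9,23.9,1.7,0,0,0.1331,
1,-19.5,26.7,1.7,0,0,0.1331,
1,-15.8,29.1,1.7,0,0,0.1331,
mm/row 33.12434485725298 deg/row -7.624940720363098
```

Emit:
drive_tool(series=[1, -27, -38, 0, 0, 0, 0, 1, -27, -38, 0, 0, 0, 0, 1, -27, -38, 0, 0, 0, 0, 1, -27, -38, 0, 0, 0, 0])

```text
t: 0.65
eef_pos: [0.2691, 0.4598, 0.2531]
tool_rot: [-0.0, 0.161, 0.987, -0.0]
contact_force: [0.1, 0.0, 0.4]
gripper_width: 0.999
```

Emit:
drive_tool(series=[1, -31, -13, 2, 0, 0, 0.133, 1, -32, -8, 2, 0, 0, 0.133, 1, -33, -4, 2, 0, 0, 0.133, 1, -33, 0, 2, 0, 0, 0.133, 1, -33, 5, 2, 0, 0, 0.133, 1, -32, 9, 2, 0, 0, 0.133, 1, -30, 13, 2, 0, 0, 0.133, 1, -28, 17, 2, 0, 0, 0.133, 1, -26, 21, 2, 0, 0, 0.133, 1, -23, 24, 2, 0, 0, 0.133, 1, -20, 27, 2, 0, 0, 0.133, 1, -16, 29, 2, 0, 0, 0.133])

```text
t: 2.15
eef_pos: [0.5705, 0.2001, 0.229]
tool_rot: [-0.0, 0.82, 0.572, -0.0]
contact_force: [-0.1, -0.2, -0.4]
gripper_width: 1.005
```

Emit:
drive_tool(series=[1, 0, 0, 0, 0, 0, 0, 1, 0, 0, 0, 0, 0, 0])

```text
t: 2.4
eef_pos: [0.5693, 0.2014, 0.2289]
tool_rot: [-0.0, 0.819, 0.574, -0.0]
contact_force: [-0.1, 0.8, 0.4]
gripper_width: 1.002
```

```bash
python3 - <<'E'
from h import *
c=shot('wrist','w1');print(pose()[:2],pose()[2]['t'])
for P in ([.5579,.1747,.055],[.5794,.2322,.055]): print(proj(c,P))
crop('w1',100,50,452,314,2.2,'w1c')
E
```

```text
(array([0.56913091, 0.20185015, 0.22904417]), np.float64(-0.3465888354212835)) 2.45
[[253.1381343  198.56100637]]
[[253.70840052 135.04650023]]
```

View pics/w1c.png

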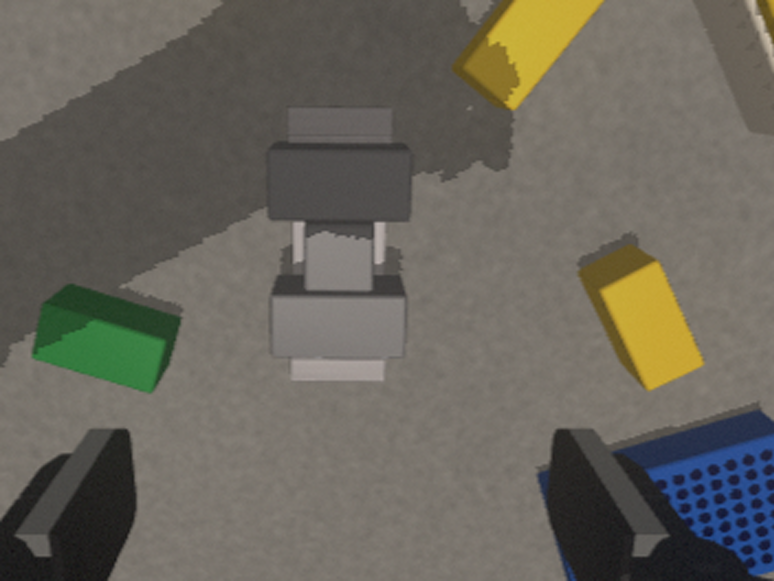

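The wrist crop shows the upper (+y) full brick with its top face at crop (267–411, 150–220). The half brick is in the middle at (338,255), and the lower full brick's top is at (271–405, 292–357). The yellow and green look-alikes are off to the sides. I choose the upper brick first and fit both.

```bash
python3 - <<'E'
from m import *
w,s,d=ld('w1'),ld('scene0'),ld('side0')
S=lambda p:np.array(p)/5+[300,176-294/5]
D=lambda p:(np.array(p)-[400,294])/5+[215,240]
W=lambda p:np.array(p)/2.2+[100,50]
a=[(w,W([(267,150),(411,150),(411,220),(267,220)]))]
b=[(w,W([(271,292),(405,292),(405,357),(271,357)]))]
fit(a,.06,.03,.055);fit(b,.06,.03,.055)
A=fit(a+[(s,S([(243,379),(310,400),(272,485),(207,460)])),(d,D([(500,415),(610,475),(575,520),(458,458)]))],.06,.03,.055)
B=fit(b+[(s,S([(113,333),(178,350),(137,437),(73,417)])),(d,D([(572,325),(684,374),(653,418),(540,369)]))],.06,.03,.055)
print(np.arctan2(*(A-B)[[1,0]])-np.pi/2, np.hypot(*(A-B)[:2]))
E
```

```text
pos [0.5799 0.2327] yaw -0.34771820447098534 rms px 0.8449839851419351 per cam [0.5799 0.2327]
pos [0.5586 0.1753] yaw -0.34759249404454345 rms px 0.7722603022469093 per cam [0.5586 0.1754]
pos [0.5798 0.2325] yaw -0.3524775214756271 rms px 1.0172638521312871 per cam [0.5799 0.2327 0.5802 0.2327 0.5791 0.2314]
pos [0.5585 0.1752] yaw -0.34093663448398764 rms px 0.8530722681891176 per cam [0.5586 0.1754 0.5593 0.1753 0.5572 0.1738]
-0.3562082789918066 0.06120658497688648
```

```bash
python3 - <<'E'
from h import *
plan([.580,.2327,.12],-.35,3,1)
plan([.580,.2327,.046],-.35,3,1,([.580,.2327,.12],-.35))
E
```

```text
1,10.9,-0.1,36.3,0,0,0.0011,
1,10.9,-0.1,36.3,0,0,0.0011,
1,10.9,-0.1,36.3,0,0,0.0011,
mm/row 37.94803604151006 deg/row -0.06514844452832537
1,0.0,0.0,24.7,0,0,-0.0,
1,0.0,0.0,24.7,0,0,-0.0,
1,0.0,0.0,24.7,0,0,-0.0,
mm/row 24.666666666666668 deg/row 0.0
```

Emit:
drive_tool(series=[1, 11, 0, 36, 0, 0, 0.003, 1, 11, 0, 36, 0, 0, 0, 1, 11, 0, 37, 0, 0, 0, 1, 0, 0, 15, 0, 0, 0, 1, 0, 0, 15, 0, 0, 0, 1, 0, 0, 15, 0, 0, 0, 1, 0, 0, 15, 0, 0, 0, 1, 0, 0, 14, 0, 0, 0, 1, 0, 0, 0, 0, 0, 0, 1, 0, 0, 0, 0, 0, 0], force=80)

```text
t: 3.7
eef_pos: [0.5816, 0.2318, 0.0466]
tool_rot: [0.0, 0.82, 0.572, 0.0]
contact_force: [0.9, -0.1, 0.3]
gripper_width: 1.001
```

Emit:
drive_tool(series=[-1, 0, 0, 0, 0, 0, 0, -1, 0, 0, 0, 0, 0, 0, -1, 0, 0, 0, 0, 0, 0, -1, 0, 0, 0, 0, 0, 0, -1, 0, 0, 0, 0, 0, 0, -1, 0, 0, 0, 0, 0, 0])

```text
t: 4.45
eef_pos: [0.581, 0.2325, 0.0473]
tool_rot: [-0.001, 0.82, 0.573, 0.0]
contact_force: [-1.9, 1.0, 6.1]
gripper_width: 0.689
```

Emit:
drive_tool(series=[-1, 0, 0, -8, 0, 0, 0, -1, 0, 0, -12, 0, 0, 0, -1, 0, 0, -25, 0, 0, 0, -1, 0, 0, -28, 0, 0, 0, -1, 0, 0, 0, 0, 0, 0])

```text
t: 5.08
eef_pos: [0.5829, 0.2321, 0.1216]
tool_rot: [0.0, 0.82, 0.572, 0.002]
contact_force: [0.5, -0.3, -7.3]
gripper_width: 0.686
```

```bash
python3 - <<'E'
from h import *
p,y,o=pose();print(p,y,o['gripper_width'],o['contact_force'],o['t'],o['q'])
plan([.52,.02,.10],-1.454,8,-1)
c=shot('side','s2'); crop('s2',150,120,350,270,4,'s2c')
E
```

```text
[0.58287521 0.2320794  0.12162996] -0.3523366964893438 0.6858605760134766 [ 0.4540032  -0.34249895 -7.31126891] 5.075 [-0.79405585  0.57875609  0.43436582  1.80915079 -0.32070296  0.81868797
 -0.55391545]
-1,-27.6,1.8,2.7,0,0,0.1377,
-1,-27.1,5.5,2.7,0,0,0.1377,
-1,-26.1,9.2,2.7,0,0,0.1377,
-1,-24.6,12.7,2.7,0,0,0.1377,
-1,-22.6,16.0,2.7,0,0,0.1377,
-1,-20.2,18.9,2.7,0,0,0.1377,
-1,-17.4,21.5,2.7,0,0,0.1377,
-1,-14.3,23.7,2.7,0,0,0.1377,
mm/row 27.78230653488251 deg/row -7.890082216950057
```

View pics/s2c.png

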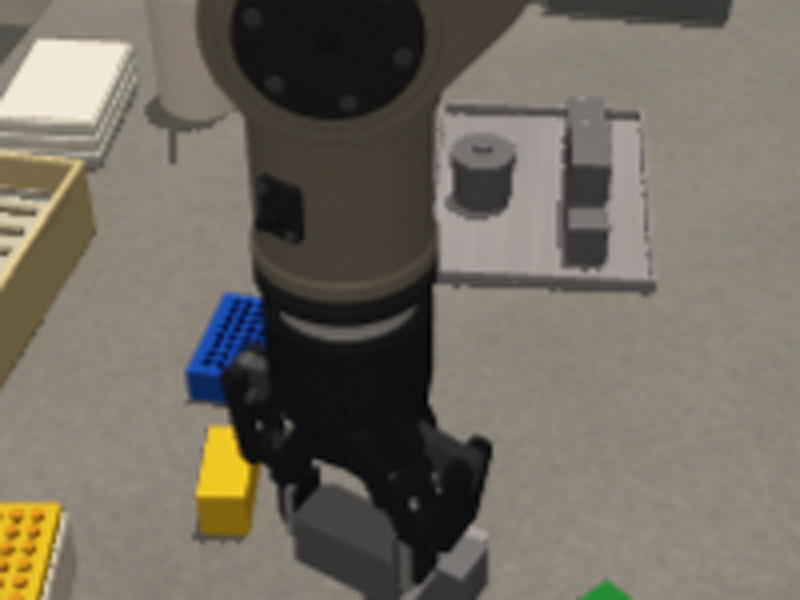

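The side crop shows the first brick held level by its ends at crop (350,530). The tray and pot are undisturbed. Next I move to the bench spot.

Emit:
drive_tool(series=[-1, -28, 2, 3, 0, 0, 0.138, -1, -27, 5, 3, 0, 0, 0.138, -1, -26, 9, 3, 0, 0, 0.138, -1, -25, 13, 3, 0, 0, 0.138, -1, -23, 16, 3, 0, 0, 0.138, -1, -20, 19, 3, 0, 0, 0.138, -1, -17, 22, 3, 0, 0, 0.138, -1, -14, 24, 3, 0, 0, 0.138, -1, 0, 0, 20, 0, 0, 0, -1, 0, 0, 20, 0, 0, 0, -1, 0, 0, 15, 0, 0, 0, -1, 0, 0, 5, 0, 0, 0])

```text
t: 6.62
eef_pos: [0.5178, 0.0187, 0.0339]
tool_rot: [0.0, 0.998, 0.058, -0.001]
contact_force: [-0.7, 0.2, -5.9]
gripper_width: 0.685
```

Emit:
drive_tool(series=[-1, 0, 0, 3, 0, 0, 0, -1, 0, 0, 2, 0, 0, 0, -1, 0, 0, 1, 0, 0, 0, -1, 0, 0, 0, 0, 0, 0])

```text
t: 7.12
eef_pos: [0.5186, 0.0185, 0.0295]
tool_rot: [-0.0, 0.998, 0.057, 0.0]
contact_force: [0.4, 0.2, -7.2]
gripper_width: 0.681
```

Emit:
drive_tool(series=[-1, 0, 0, 1, 0, 0, 0, -1, 0, 0, 1, 0, 0, 0, -1, 0, 0, 0, 0, 0, 0])

```text
t: 7.5
eef_pos: [0.5185, 0.0185, 0.0273]
tool_rot: [-0.0, 0.998, 0.057, 0.0]
contact_force: [-0.3, 0.7, -6.1]
gripper_width: 0.687
```

Emit:
drive_tool(series=[-1, 0, 0, 1, 0, 0, 0, -1, 0, 0, 0, 0, 0, 0])

```text
t: 7.75
eef_pos: [0.5186, 0.0185, 0.0272]
tool_rot: [-0.001, 0.998, 0.057, 0.0]
contact_force: [-4.2, 0.6, 8.7]
gripper_width: 0.684
```

Emit:
drive_tool(series=[0.7, 0, 0, 0, 0, 0, 0, 0.9, 0, 0, 0, 0, 0, 0, 1, 0, 0, 0, 0, 0, 0, 1, 0, 0, -15, 0, 0, 0, 1, 0, 0, -35, 0, 0, 0, 1, 0, 0, -45, 0, 0, 0, 1, 0, 0, -45, 0, 0, 0, 1, 0, 0, -45, 0, 0, 0, 1, 0, 0, -38, 0, 0, 0])

```text
t: 8.88
eef_pos: [0.5185, 0.018, 0.2517]
tool_rot: [-0.0, 0.998, 0.057, 0.001]
contact_force: [0.5, 0.6, 0.1]
gripper_width: 0.997
```

```bash
python3 - <<'E'
from h import *
p,y,o=pose();print(p,y,o['t'])
plan([.515,-.23,.25],.117,10,1)
E
```

```text
[0.51845916 0.01802417 0.25174415] -1.4569268555718498 8.875
1,-3.2,24.6,0.2,0,0,-0.1574,
1,-7.0,23.8,0.2,0,0,-0.1574,
1,-10.6,22.4,0.2,0,0,-0.1574,
1,-14.0,20.5,0.2,0,0,-0.1574,
1,-17.0,18.0,0.2,0,0,-0.1574,
1,-19.7,15.1,0.2,0,0,-0.1574,
1,-21.8,11.9,0.2,0,0,-0.1574,
1,-23.4,8.3,0.2,0,0,-0.1574,
1,-24.4,4.5,0.2,0,0,-0.1574,
1,-24.8,0.7,0.2,0,0,-0.1574,
mm/row 24.805442548678844 deg/row 9.017936608656367
```

Emit:
drive_tool(series=[1, -3, 25, 0, 0, 0, -0.157, 1, -7, 24, 0, 0, 0, -0.157, 1, -11, 22, 0, 0, 0, -0.157, 1, -14, 20, 0, 0, 0, -0.157, 1, -17, 18, 0, 0, 0, -0.157, 1, -20, 15, 0, 0, 0, -0.157, 1, -22, 12, 0, 0, 0, -0.157, 1, -23, 8, 0, 0, 0, -0.157, 1, -24, 4, 0, 0, 0, -0.157, 1, -25, 1, 0, 0, 0, -0.157, 1, 0, 0, 0, 0, 0, 0, 1, 0, 0, 0, 0, 0, 0])

```text
t: 10.38
eef_pos: [0.5136, -0.2286, 0.2496]
tool_rot: [-0.0, 0.666, 0.746, 0.0]
contact_force: [-0.4, 0.0, 0.2]
gripper_width: 1.002
```

```bash
python3 - <<'E'
from h import *
c=shot('wrist','w2');p,y,o=pose();print(p,y,o['t'])
crop('w2',120,50,440,290,2.5,'w2c')
E
```

```text
[ 0.51380564 -0.2281601   0.24947336] 0.11316930719463454 10.425
```

View pics/w2c.png

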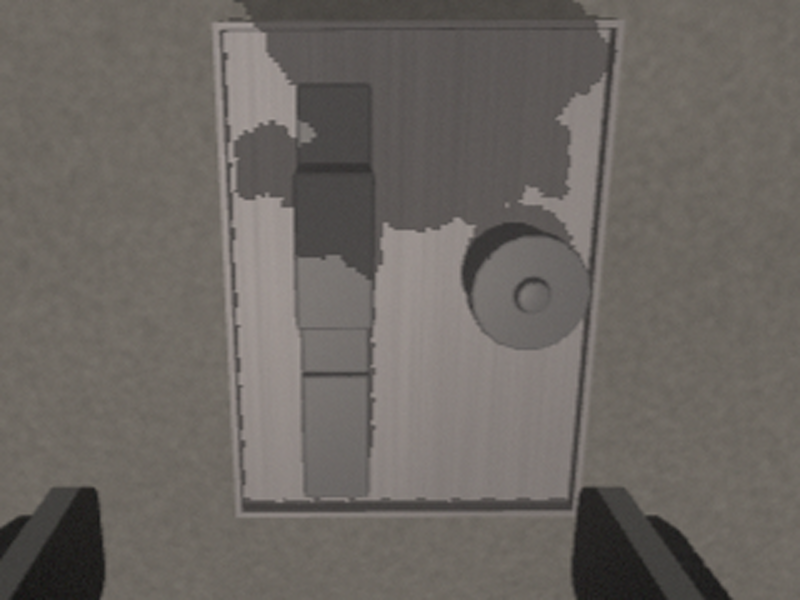

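The wrist crop shows the second-course brick's top at (295–374, 173–328). The free base top is below it, with the joint at row 374 and the wall end at row 496. The pot is at (530,292), well clear of the wall.

```bash
python3 - <<'E'
from m import *
w=ld('w2');W=lambda p:np.array(p)/2.5+[120,50]
fit([(w,W([(295,173),(374,173),(371,328),(298,328)]))],.06,.03,.073)
fit([(w,W([(298,84),(371,84),(368,496),(303,496)]))],.181,.03,.038)
fit([(w,W([(214,24),(622,20),(574,516),(238,517)]))],.23,.17,.012)
j=onz(w,W([(303,374),(369,374)]),.038);print('joint',j.mean(0))
print('pot',onz(w,W([530,292]),.053))
E
```

```text
pos [ 0.5112 -0.2119] yaw -1.4601096075105844 rms px 1.1920334733740476 per cam [ 0.5112 -0.2118]
pos [ 0.5146 -0.2419] yaw 1.6837920593161289 rms px 0.6286214694241854 per cam [ 0.5146 -0.2418]
pos [ 0.5492 -0.2385] yaw 1.6874088902047504 rms px 0.9345190910605569 per cam [ 0.5492 -0.2385]
joint [ 0.5184 -0.2721  0.038 ]
pot [[ 0.5918 -0.223   0.053 ]]
```

```bash
python3 - <<'E'
from h import *
plan([.5186,.0015,.2115],.114,7,1)
E
```

```text
1,32.5,4.4,5.4,0,0,-0.0001,
1,32.5,4.4,5.4,0,0,-0.0001,
1,32.5,4.4,5.4,0,0,-0.0001,
1,32.5,4.4,5.4,0,0,-0.0001,
1,32.5,4.4,5.4,0,0,-0.0001,
1,32.5,4.4,5.4,0,0,-0.0001,
1,32.5,4.4,5.4,0,0,-0.0001,
mm/row 33.26109529074385 deg/row 0.006799313117046195
```

Emit:
drive_tool(series=[1, 32, 4, 5, 0, 0, 0, 1, 33, 4, 5, 0, 0, 0, 1, 33, 5, 6, 0, 0, 0, 1, 33, 4, 5, 0, 0, 0, 1, 32, 5, 6, 0, 0, 0, 1, 33, 4, 5, 0, 0, 0, 1, 32, 5, 6, 0, 0, 0, 1, 0, 0, 0, 0, 0, 0, 1, 0, 0, 0, 0, 0, 0])

```text
t: 11.55
eef_pos: [0.5184, 0.001, 0.2115]
tool_rot: [0.0, 0.666, 0.746, -0.0]
contact_force: [-0.4, -0.6, -0.5]
gripper_width: 0.997
```

```bash
python3 - <<'E'
from h import *
c=shot('wrist','w3');p,y,o=pose();print(p,y,o['t'],proj(c,[.5186,.0185,.035]))
crop('w3',170,80,330,200,5,'w3c')
E
```

```text
[5.18521665e-01 3.44755854e-04 2.11532454e-01] 0.11306126647156768 11.6 [[256.74629395 150.60900303]]
```

View pics/w3c.png

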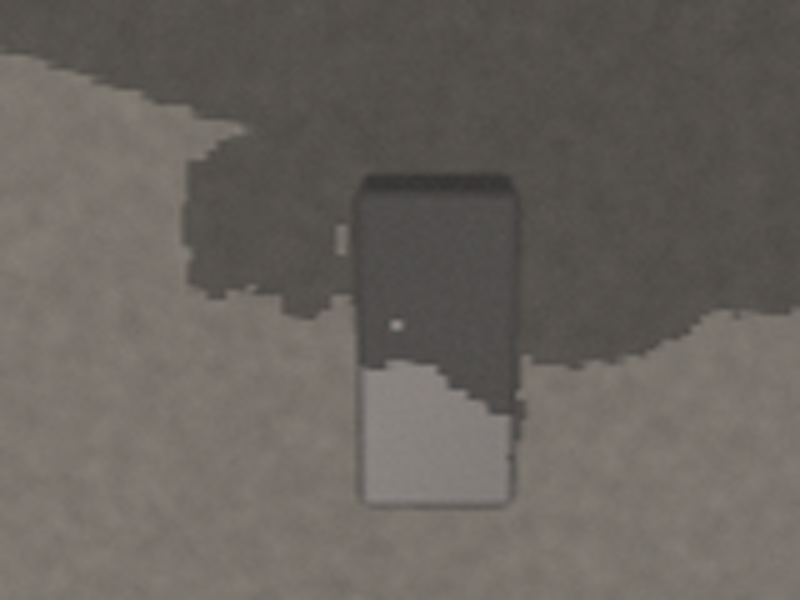

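The wrist crop shows the brick on the bench with its top face at (357–517, 192–505), square and standing free.

```bash
python3 - <<'E'
from m import *
w=ld('w3');W=lambda p:np.array(p)/5+[170,80]
f=fit([(w,W([(357,192),(517,192),(513,505),(361,505)]))],.06,.03,.035)
u=np.array([np.cos(1.685),np.sin(1.685)])
print('bias along, across', (f[:2]-[.5186,.0185])@u)
plan([*f[:2],.08],.114,4,.2)
E
```

```text
pos [0.5192 0.0185] yaw -1.4549581956712725 rms px 0.7352709065219786 per cam [0.5192 0.0186]
bias along, across -7.883320378711645e-05
0.2,4.5,0.7,32.9,0,0,-0.0002,
0.2,4.5,0.7,32.9,0,0,-0.0002,
0.2,4.5,0.7,32.9,0,0,-0.0002,
0.2,4.5,0.7,32.9,0,0,-0.0002,
mm/row 33.195014704835216 deg/row 0.013446367316649041
```

Emit:
drive_tool(series=[0.3, 4, 1, 33, 0, 0, 0, 0.3, 5, 1, 33, 0, 0, 0, 0.3, 5, 0, 33, 0, 0, 0, 0.3, 4, 1, 33, 0, 0, 0, 0.3, 0, 0, 20, 0, 0, 0, 0.3, 0, 0, 15, 0, 0, 0, 0.3, 0, 0, 10, 0, 0, 0, 0.3, 0, 0, 6, 0, 0, 0, 0.3, 0, 0, 0, 0, 0, 0])

```text
t: 12.72
eef_pos: [0.5196, 0.019, 0.0283]
tool_rot: [0.0, 0.666, 0.746, 0.0]
contact_force: [-0.0, -0.0, 0.7]
gripper_width: 0.651
```

Emit:
drive_tool(series=[-1, 0, 0, 0, 0, 0, 0, -1, 0, 0, 0, 0, 0, 0, -1, 0, 0, 0, 0, 0, 0, -1, 0, 0, 0, 0, 0, 0, -1, 0, 0, 0, 0, 0, 0, -1, 0, 0, 0, 0, 0, 0])

```text
t: 13.48
eef_pos: [0.5192, 0.0191, 0.029]
tool_rot: [-0.0, 0.666, 0.746, 0.0]
contact_force: [-3.1, 0.4, 6.1]
gripper_width: 0.337
```

```bash
python3 - <<'E'
from h import *
p,y,o=pose();print(p,y,o['t'],o['gripper_width'])
b=np.array([.5192,.0185]); u=np.array([np.cos(1.685),np.sin(1.685)]);n=np.array([u[1],-u[0]])
print('brick rel TCP along,across',(b-p[:2])@u*1e3,(b-p[:2])@n*1e3)
E
```

```text
[0.51918086 0.01906929 0.02896323] 0.11390087523076743 13.475 0.33677020579948264
brick rel TCP along,across -0.5677590339098147 -0.045857845032201396
```

Emit:
drive_tool(series=[-1, 0, 0, -6, 0, 0, 0, -1, 0, 0, -14, 0, 0, 0, -1, 0, 0, -25, 0, 0, 0, -1, 0, 0, -30, 0, 0, 0, -1, 0, 0, -26, 0, 0, 0, -1, 0, 0, 0, 0, 0, 0])

```text
t: 14.22
eef_pos: [0.5208, 0.0192, 0.1313]
tool_rot: [0.001, 0.666, 0.746, 0.002]
contact_force: [0.6, -0.5, -7.7]
gripper_width: 0.334
```

```bash
python3 - <<'E'
from h import *
p,y,o=pose();print(p,y,o['contact_force'],o['gripper_width'])
plan([.5182,-.2728,.13],.1141,9,-1)
E
```

```text
[0.52084553 0.01921765 0.13131813] 0.11401242433974745 [ 0.63598993 -0.50205675 -7.73162754] 0.33353294097144826
-1,-32.2,-4.0,0.1,0,0,-0.0,
-1,-32.2,-4.0,0.1,0,0,-0.0,
-1,-32.2,-4.0,0.1,0,0,-0.0,
-1,-32.2,-4.0,0.1,0,0,-0.0,
-1,-32.2,-4.0,0.1,0,0,-0.0,
-1,-32.2,-4.0,0.1,0,0,-0.0,
-1,-32.2,-4.0,0.1,0,0,-0.0,
-1,-32.2,-4.0,0.1,0,0,-0.0,
-1,-32.2,-4.0,0.1,0,0,-0.0,
mm/row 32.4480670787634 deg/row 0.000557523968949124
```

Emit:
drive_tool(series=[-1, -32, -4, 0, 0, 0, 0, -1, -33, -4, 0, 0, 0, 0, -1, -32, -4, 0, 0, 0, 0, -1, -33, -4, 0, 0, 0, 0, -1, -32, -4, 0, 0, 0, 0, -1, -33, -4, 0, 0, 0, 0, -1, -32, -4, 0, 0, 0, 0, -1, -32, -4, 0, 0, 0, 0, -1, -31, -4, 0, 0, 0, 0, -1, 0, 0, 0, 0, 0, 0, -1, 0, 0, 0, 0, 0, 0])

```text
t: 15.6
eef_pos: [0.516, -0.2722, 0.128]
tool_rot: [-0.001, 0.666, 0.746, -0.0]
contact_force: [1.2, -0.2, -6.3]
gripper_width: 0.336
```

```bash
python3 - <<'E'
from h import *
p,y,o=pose();print(p,y,o['gripper_width'])
plan([.5182,-.2728,.10],.1141,1,-1)
E
```

```text
[ 0.51602929 -0.27222598  0.12804127] 0.11403669887733771 0.335838350445158
-1,-0.8,2.1,28.0,0,0,-0.0001,
mm/row 28.131019456079034 deg/row 0.00362688716698885
```

Emit:
drive_tool(series=[-1, -2, 2, 8, 0, 0, 0, -1, 0, 0, 10, 0, 0, 0, -1, 0, 0, 0, 0, 0, 0, -1, 0, 0, 0, 0, 0, 0])

```text
t: 16.1
eef_pos: [0.5189, -0.2748, 0.1112]
tool_rot: [-0.0, 0.666, 0.746, -0.0]
contact_force: [0.9, -0.2, -7.5]
gripper_width: 0.335
```

```bash
python3 - <<'E'
from h import *
p,y,o=pose();print(p,y,o['contact_force'])
plan([.5182,-.2728,.073],.1141,1,-1)
E
```

```text
[ 0.51893554 -0.27478785  0.11117058] 0.11414480810955994 [ 0.88133608 -0.1761416  -7.51447686]
-1,2.1,-0.5,38.2,0,0,0.0,
mm/row 38.22938765904383 deg/row -0.002567315565745031
```

Emit:
drive_tool(series=[-1, 0, -0.5, 10, 0, 0, 0, -1, 0, 0, 10, 0, 0, 0, -1, 0, 0, 8, 0, 0, 0, -1, 0, 0, 6, 0, 0, 0, -1, 0, 0, 4, 0, 0, 0, -1, 1, 0, 0, 0, 0, 0, -1, 0, 0, 0, 0, 0, 0])

```text
t: 16.98
eef_pos: [0.5186, -0.274, 0.0735]
tool_rot: [0.0, 0.666, 0.746, 0.0]
contact_force: [-0.4, 0.0, -6.7]
gripper_width: 0.334
```

```bash
python3 - <<'E'
from h import *
p,y,o=pose();print(p,y,o['contact_force'])
plan([.5182,-.2728,.067],.1141,1,-1)
c=shot('scene','s3'); crop('s3',90,130,218,226,6,'s3c')
E
```

```text
[ 0.51855136 -0.27395001  0.07349298] 0.11409652367554364 [-0.41513522  0.01148364 -6.72008352]
-1,1.2,-0.2,6.5,0,0,-0.0,
mm/row 6.603392117871023 deg/row 0.00019917871956713328
```

View pics/s3c.png

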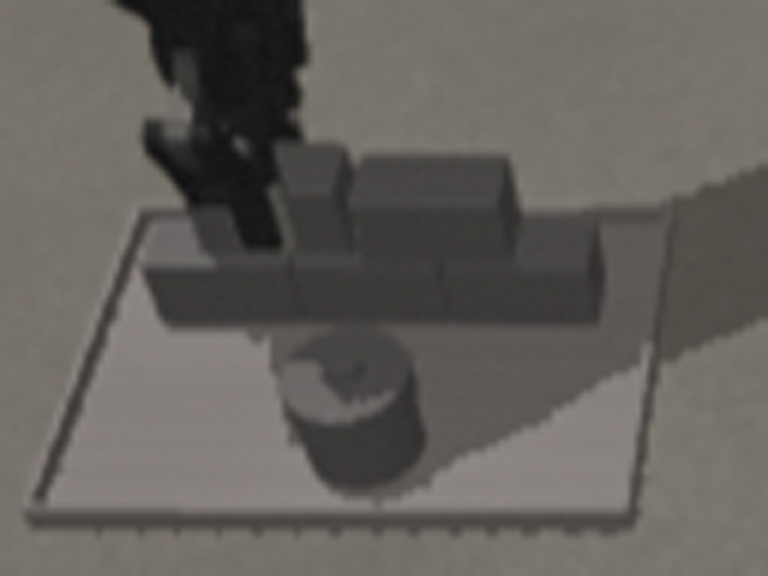

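The scene crop shows the held brick hovering at (315,200), a few mm above the base. A narrow gap separates it from the laid brick at x≈350, as computed. Now I lower it.

Emit:
drive_tool(series=[-1, 1, 0, 2, 0, 0, 0, -1, 0, 0, 2, 0, 0, 0, -1, 0, 0, 1, 0, 0, 0, -1, 0, 0, 0, 0, 0, 0])

```text
t: 17.52
eef_pos: [0.5182, -0.273, 0.0682]
tool_rot: [-0.0, 0.666, 0.746, -0.0]
contact_force: [0.0, 0.1, -7.3]
gripper_width: 0.337
```

Emit:
drive_tool(series=[-1, 0, 0, 1, 0, 0, 0, -1, 0, 0, 0.5, 0, 0, 0, -1, 0, 0, 0, 0, 0, 0])

```text
t: 17.9
eef_pos: [0.5183, -0.273, 0.067]
tool_rot: [0.0, 0.666, 0.746, 0.0]
contact_force: [-0.8, 0.5, -2.8]
gripper_width: 0.337
```

Emit:
drive_tool(series=[-1, 0, 0, 0.5, 0, 0, 0, -1, 0, 0, 0, 0, 0, 0, -0.2, 0, 0, 0, 0, 0, 0, 0, 0, 0, 0, 0, 0, 0, 0.1, 0, 0, 0, 0, 0, 0, 0.1, 0, 0, -10, 0, 0, 0, 0.1, 0, 0, -25, 0, 0, 0, 0.1, 0, 0, -40, 0, 0, 0, 0.1, 0, 0, -45, 0, 0, 0, 0.1, 0, 0, -45, 0, 0, 0, 0.1, 0, 0, -18, 0, 0, 0, 1, 0, 0, 0, 0, 0, 0])

```text
t: 19.4
eef_pos: [0.5187, -0.2732, 0.2504]
tool_rot: [0.001, 0.666, 0.746, 0.001]
contact_force: [0.8, -0.8, 0.0]
gripper_width: 0.747
```

```bash
python3 - <<'E'
from h import *
p,y,o=pose();print(p,y,o['t'],o['contact_force'])
plan([.514,-.23,.25],.114,2,1)
E
```

```text
[ 0.51872038 -0.2731669   0.25037798] 0.11406637331740178 19.4 [ 0.75815295 -0.83837567  0.03865205]
1,21.7,0.1,0.2,0,0,0.0,
1,21.7,0.1,0.2,0,0,0.0,
mm/row 21.712932850337907 deg/row -0.0019014554797021081
```

Emit:
drive_tool(series=[1, 22, 0, 0, 0, 0, 0, 1, 22, 0, 0, 0, 0, 0, 1, 0, 0, 0, 0, 0, 0, 1, 0, 0, 0, 0, 0, 0])

```text
t: 19.9
eef_pos: [0.5127, -0.2297, 0.2483]
tool_rot: [-0.001, 0.666, 0.746, -0.001]
contact_force: [-0.9, 0.2, -0.1]
gripper_width: 0.999
```

```bash
python3 - <<'E'
from h import *
c=shot('wrist','w4');p,y,o=pose();print(p,y,o['t'])
crop('w4',190,70,340,260,3.15,'w4c')
E
```

```text
[ 0.51279591 -0.23012885  0.2485925 ] 0.1129124203189224 19.95
```

View pics/w4c.png

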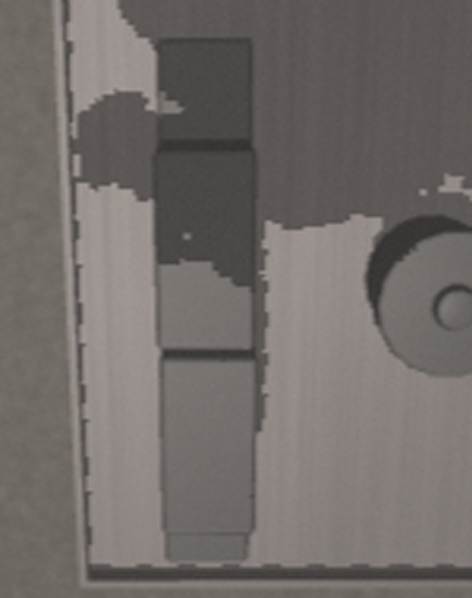

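The wrist crop shows the new second-course brick's top at (162–254, 357–533). It sits in line with the laid one at (155–255, 152–350), with a dark joint of 1–2 mm between them.

```bash
python3 - <<'E'
from m import *
w=ld('w4');W=lambda p:np.array(p)/3.15+[190,70]
a=fit([(w,W([(155,152),(256,152),(254,350),(160,350)]))],.06,.03,.073)
b=fit([(w,W([(162,357),(254,357),(252,533),(164,533)]))],.06,.03,.073)
u=np.array([np.cos(1.685),np.sin(1.685)]);n=np.array([-u[1],u[0]])
d=(b-a)[:2];print('along',d@u,'flush',d@n); print('base ends',onz(w,W([(205,39),(207,559)]),.038))
plan([.45,.02,.25],-.35,8,1)
plan([.5585,.175,.12],-.35,5,1,([.45,.02,.25],-.35))
E
```

```text
pos [ 0.5114 -0.2122] yaw 1.6906975278952416 rms px 0.8763285198532225 per cam [ 0.5114 -0.2121]
pos [ 0.519  -0.2731] yaw 1.6851634266319937 rms px 1.0462025127030616 per cam [ 0.5189 -0.273 ]
along -0.061341110465511085 flush -0.0005251629987825847
base ends [[ 0.5042 -0.1522  0.038 ]
 [ 0.5252 -0.3305  0.038 ]]
1,32.0,-4.3,-0.2,0,0,0.0579,
1,31.7,-6.1,-0.2,0,0,0.0579,
1,31.2,-7.9,-0.2,0,0,0.0579,
1,30.7,-9.7,-0.2,0,0,0.0579,
1,30.1,-11.5,-0.2,0,0,0.0579,
1,29.4,-13.2,-0.2,0,0,0.0579,
1,28.6,-14.9,-0.2,0,0,0.0579,
1,27.7,-16.5,-0.2,0,0,0.0579,
mm/row 32.236855576999375 deg/row -3.3153659960575332
1,36.6,9.8,26.0,0,0,-0.0,
1,36.6,9.8,26.0,0,0,-0.0,
1,36.6,9.8,26.0,0,0,-0.0,
1,36.6,9.8,26.0,0,0,-0.0,
1,36.6,9.8,26.0,0,0,-0.0,
mm/row 45.91176319855294 deg/row 0.0
```

Emit:
drive_tool(series=[1, 32, -4, 0, 0, 0, 0.058, 1, 32, -6, 0, 0, 0, 0.058, 1, 31, -8, 0, 0, 0, 0.058, 1, 31, -10, 0, 0, 0, 0.058, 1, 30, -12, 0, 0, 0, 0.058, 1, 29, -13, 0, 0, 0, 0.058, 1, 29, -15, 0, 0, 0, 0.058, 1, 28, -16, 0, 0, 0, 0.058, 1, 36, 10, 20, 0, 0, 0, 1, 36, 10, 20, 0, 0, 0, 1, 36, 10, 20, 0, 0, 0, 1, 36, 10, 20, 0, 0, 0])

```text
t: 21.45
eef_pos: [0.5388, 0.143, 0.1683]
tool_rot: [0.0, 0.82, 0.573, -0.0]
contact_force: [0.3, 0.0, 0.5]
gripper_width: 0.997
```

Emit:
drive_tool(series=[1, 36, 10, 20, 0, 0, 0, 1, 0, 0, 0, 0, 0, 0, 1, 0, 0, 0, 0, 0, 0])

```text
t: 21.82
eef_pos: [0.5594, 0.1717, 0.1491]
tool_rot: [0.0, 0.82, 0.573, -0.001]
contact_force: [-0.2, -0.7, 0.7]
gripper_width: 0.999
```

```bash
python3 - <<'E'
from h import *
p,y,o=pose();print(p,y,o['t'])
plan([.5585,.1752,.046],-.35,5,1)
E
```

```text
[0.55936152 0.17172971 0.14906901] -0.3516128318873572 21.825
1,0.6,-0.4,20.6,0,0,-0.0003,
1,0.6,-0.4,20.6,0,0,-0.0003,
1,0.6,-0.4,20.6,0,0,-0.0003,
1,0.6,-0.4,20.6,0,0,-0.0003,
1,0.6,-0.4,20.6,0,0,-0.0003,
mm/row 20.626202104240154 deg/row 0.01848169204193759
```

Emit:
drive_tool(series=[1, 3, -2, 20, 0, 0, 0, 1, 0, 0, 25, 0, 0, 0, 1, 0, 0, 20, 0, 0, 0, 1, 0, 0, 15, 0, 0, 0, 1, 0, 0, 13, 0, 0, 0, 1, 0, 0, 10, 0, 0, 0, 1, 0, 0, 0, 0, 0, 0, 1, 0, 0, 0, 0, 0, 0])

```text
t: 22.82
eef_pos: [0.5588, 0.1769, 0.0467]
tool_rot: [0.0, 0.819, 0.573, 0.0]
contact_force: [1.0, 0.0, -0.6]
gripper_width: 1.001
```

Emit:
drive_tool(series=[-1, 0, 0, 0, 0, 0, 0, -1, 0, 0, 0, 0, 0, 0, -1, 0, 0, 0, 0, 0, 0, -1, 0, 0, 0, 0, 0, 0, -1, 0, 0, 0, 0, 0, 0, -1, 0, 0, 0, 0, 0, 0])

```text
t: 23.58
eef_pos: [0.559, 0.177, 0.0472]
tool_rot: [0.0, 0.819, 0.573, 0.001]
contact_force: [-0.4, 0.4, 5.5]
gripper_width: 0.688
```

Emit:
drive_tool(series=[-1, 0, 0, -8, 0, 0, 0, -1, 0, 0, -15, 0, 0, 0, -1, 0, 0, -28, 0, 0, 0, -1, 0, 0, -35, 0, 0, 0, -1, 0, 0, -35, 0, 0, 0, -1, 0, 0, 0, 0, 0, 0])

```text
t: 24.32
eef_pos: [0.56, 0.1772, 0.1702]
tool_rot: [0.0, 0.82, 0.573, 0.003]
contact_force: [0.5, 0.5, -6.7]
gripper_width: 0.688
```

```bash
python3 - <<'E'
from h import *
p,y,o=pose();print(p,y,o['t'],o['contact_force'],o['gripper_width'])
plan([.515,-.2425,.165],-1.4566,12,-1)
E
```

```text
[0.56004071 0.17716024 0.17024013] -0.35033294746668103 24.325 [ 0.53744256  0.54686779 -6.65957512] 0.6882761790864559
-1,-34.1,8.5,0.4,0,0,0.0922,
-1,-33.2,11.6,0.4,0,0,0.0922,
-1,-32.0,14.6,0.4,0,0,0.0922,
-1,-30.5,17.5,0.4,0,0,0.0922,
-1,-28.8,20.2,0.4,0,0,0.0922,
-1,-26.8,22.8,0.4,0,0,0.0922,
-1,-24.6,25.1,0.4,0,0,0.0922,
-1,-22.2,27.3,0.4,0,0,0.0922,
-1,-19.6,29.2,0.4,0,0,0.0922,
-1,-16.8,30.9,0.4,0,0,0.0922,
-1,-13.9,32.3,0.4,0,0,0.0922,
-1,-10.8,33.5,0.4,0,0,0.0922,
mm/row 35.17524022114279 deg/row -5.282036093711375
```

Emit:
drive_tool(series=[-1, -34, 8, 0, 0, 0, 0.092, -1, -33, 12, 0, 0, 0, 0.092, -1, -32, 15, 0, 0, 0, 0.092, -1, -31, 17, 0, 0, 0, 0.092, -1, -29, 20, 0, 0, 0, 0.092, -1, -27, 23, 0, 0, 0, 0.092, -1, -25, 25, 0, 0, 0, 0.092, -1, -22, 27, 0, 0, 0, 0.092, -1, -20, 29, 0, 0, 0, 0.092, -1, -17, 31, 0, 0, 0, 0.092, -1, -14, 32, 0, 0, 0, 0.092, -1, -11, 34, 0, 0, 0, 0.092])

```text
t: 25.82
eef_pos: [0.5109, -0.2458, 0.1673]
tool_rot: [-0.0, 0.998, 0.055, 0.0]
contact_force: [0.9, -0.3, -7.1]
gripper_width: 0.686
```

Emit:
drive_tool(series=[-1, 0, 0, 0, 0, 0, 0, -1, 0, 0, 20, 0, 0, 0, -1, 0, 0, 10, 0, 0, 0, -1, 0, 0, 0, 0, 0, 0, -1, 0, 0, 0, 0, 0, 0])

```text
t: 26.45
eef_pos: [0.5123, -0.2432, 0.1373]
tool_rot: [0.0, 0.998, 0.059, -0.0]
contact_force: [0.1, -0.1, -5.8]
gripper_width: 0.69
```

```bash
python3 - <<'E'
from h import *
p,y,o=pose();print(p,y,o['t'],o['contact_force'],o['gripper_width'])
plan([.5162,-.2423,.110],-1.4566,1,-1)
E
```

```text
[ 0.51225089 -0.24318742  0.13727162] -1.4534066359665458 26.45 [ 0.13381396 -0.08009252 -5.84082493] 0.6904575773222509
-1,4.0,-0.4,27.3,0,0,0.0032,
mm/row 27.570351771362624 deg/row -0.18296628156579045
```

Emit:
drive_tool(series=[-1, 4, 0, 5, 0, 0, 0.003, -1, 0, 0, 10, 0, 0, 0, -1, 0, 0, 8, 0, 0, 0, -1, 0, 0, 5, 0, 0, 0, -1, 0, 0, 0, 0, 0, 0, -1, 0, 0, 0, 0, 0, 0])

```text
t: 27.2
eef_pos: [0.5161, -0.2432, 0.1095]
tool_rot: [0.0, 0.998, 0.057, 0.0]
contact_force: [-0.0, 0.3, -6.1]
gripper_width: 0.685
```

```bash
python3 - <<'E'
from h import *
p,y,o=pose();print(p,y,o['t'],o['contact_force'])
plan([.5162,-.2423,.102],-1.4566,1,-1)
c=shot('scene','s4'); crop('s4',90,120,218,216,6,'s4c')
E
```

```text
[ 0.51613459 -0.24318289  0.10945745] -1.457211599468296 27.2 [-0.01054478  0.26582505 -6.13292762]
-1,0.2,-0.9,7.5,0,0,-0.0006,
mm/row 7.509819657102035 deg/row 0.03504206828580779
```

View pics/s4c.png

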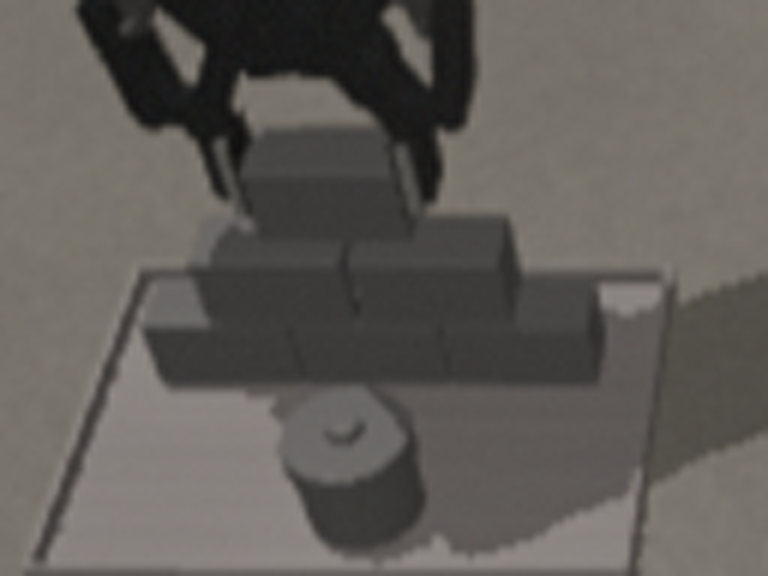

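The scene crop shows the third brick at (325,180) level above the joint at (348,260). The fingertips are clear of the second course.

Emit:
drive_tool(series=[-1, 0, -1, 4, 0, 0, 0, -1, 0, 0, 3, 0, 0, 0, -1, 0, 0, 1, 0, 0, 0, -1, 0, 0, 0, 0, 0, 0, -1, 0, 0, 0, 0, 0, 0])

```text
t: 27.88
eef_pos: [0.5159, -0.2421, 0.1014]
tool_rot: [0.0, 0.998, 0.057, 0.0]
contact_force: [0.1, -0.9, -7.3]
gripper_width: 0.686
```

Emit:
drive_tool(series=[-1, 0, 0, 1, 0, 0, 0, -1, 0, 0, 0.5, 0, 0, 0, -1, 0, 0, 0, 0, 0, 0])

```text
t: 28.25
eef_pos: [0.516, -0.2421, 0.1002]
tool_rot: [-0.0, 0.998, 0.057, 0.0]
contact_force: [-2.6, 1.7, 2.2]
gripper_width: 0.683
```

Emit:
drive_tool(series=[0.6, 0, 0, 0, 0, 0, 0, 0.8, 0, 0, 0, 0, 0, 0, 0.9, 0, 0, 0, 0, 0, 0, 1, 0, 0, -8, 0, 0, 0, 1, 0, 0, -20, 0, 0, 0, 1, 0, 0, -35, 0, 0, 0, 1, 0, 0, -45, 0, 0, 0, 1, 0, 0, -40, 0, 0, 0, 1, 0, 0, -30, 0, 0, 0, 1, 0, 0, 0, 0, 0, 0, 1, 0, 0, 0, 0, 0, 0])

```text
t: 29.62
eef_pos: [0.5156, -0.2418, 0.278]
tool_rot: [-0.0, 0.998, 0.057, 0.0]
contact_force: [-0.2, 1.2, -0.3]
gripper_width: 1.001
```

```bash
python3 - <<'E'
from h import *
p,y,o=pose();print(p,y,o['t'],o['contact_force'])
c=shot('wrist','w5'); shot('scene','s5')
w=cv2.resize(c['pixels'][60:310,106:406],None,fx=1.7,fy=1.7,interpolation=cv2.INTER_CUBIC)
s=cv2.resize(cv2.imread('pics/s5.png')[120:226,90:163+55],None,fx=2.2,fy=2.2,interpolation=cv2.INTER_CUBIC)
print(w.shape,s.shape)
o=np.zeros((425,800,3),np.uint8);o[:,:510]=w[:425];o[:s.shape[0],515:515+s.shape[1]]=s
cv2.imwrite('pics/f.png',o)
E
```

```text
[ 0.51561014 -0.24179832  0.2779809 ] -1.4570379178206223 29.625 [-0.19664483  1.17643982 -0.29207959]
(425, 510, 3) (233, 282, 3)
```

View pics/f.png

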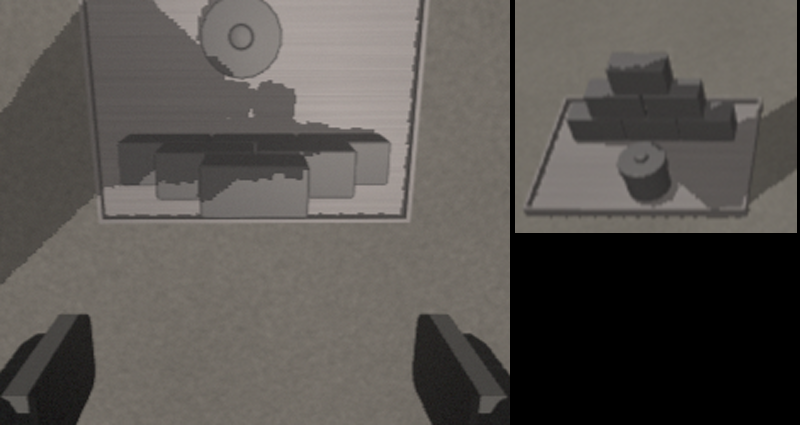

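The last picture shows the third brick's top at (201–308, 166–217), level and centred over the joint (row ~142, x≈255). The second course spans x 155–355, and the pot is untouched.

```bash
python3 - <<'E'
from m import *
w=ld('w5');W=lambda p:np.array(p)/1.7+[106,60]
t=fit([(w,W([(201,166),(308,166),(308,217),(201,217)]))],.06,.03,.108)
s=fit([(w,W([(155,151),(355,151),(355,198),(155,198)]))],.1213,.03,.073)
b=fit([(w,W([(119,140),(390,140),(390,184),(119,184)]))],.181,.03,.038)
u=np.array([np.cos(1.685),np.sin(1.685)]);n=np.array([-u[1],u[0]])
d=(t-s)[:2];print('third vs joint: along',d@u,'across',d@n)
print(bot.get_obs()['t']); print(bot.hand_in())
E
```

```text
pos [ 0.5134 -0.2423] yaw -1.4570298882594708 rms px 1.0851256771376627 per cam [ 0.5135 -0.2423]
pos [ 0.5146 -0.2425] yaw 1.6844803119603853 rms px 0.8674903143345388 per cam [ 0.5146 -0.2425]
pos [ 0.5147 -0.2423] yaw -1.4571640644089432 rms px 0.9861085346192126 per cam [ 0.5147 -0.2423]
third vs joint: along 0.00036070756954618955 across 0.0011563222228947148
29.725
the job is handed in; nothing more can be done
None
```

Both full bricks are laid and the job is handed in at 29.7 s of the 72 s allowed. The hand-in reports no verdict, so what follows rests on my own camera measurements.

I took the first brick from the rack by its ends, set it down on the bench, and regripped it by its faces. I then laid it in the second course, to the right of the one already there. The second brick went straight from the rack, held by its ends, into the third course.

| Check | Measured | Allowed |
|---|---|---|
| Second-course brick, centre to centre | 61.3 mm (end gap about 1.3 mm) | 57–65 mm |
| Second-course brick, faces flush | within about 0.5 mm | 6 mm |
| Third-course brick, along the wall from the joint | about 0.4 mm | 8 mm |
| Third-course brick, across the wall | about 1.2 mm | 8 mm |

- **Squareness:** both bricks lie square to within about 0.01 rad.
- **Set-down:** the height at which each brick touched down was as predicted, and each was released only after contact.
- **Laid bricks:** the wrist camera puts the base course and the first second-course brick within about 0.5 mm of where they started.
- **Pot:** it looked unmoved in the last picture, but I did not measure it.
- **Half brick and tube rack:** I did not look at either again at the end; nothing I did should have moved them.

No check failed or disagreed by more than about 1 mm.

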